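# Pack a second layer of bicycle stems over a divider board

## Robot

A 6-joint arm with a two-finger parallel gripper is mounted at the origin on the work surface. World frame = base frame: x ahead of the robot, y to its left, z up, the work surface at z = 0. Lengths are in mm, angles in degrees, forces in N, time in s.
With the tool pointing down it reaches from about 350 to 875 mm from the base axis. Payload 4.2 kg.
Tool frame: the origin (TCP) lies between the finger pads; the fingertips stand 17 mm ahead of it and the grasp point (between the pads) lies 2 mm behind it; z points along the fingers, y is the direction in which the jaws open and shut (so a half turn about z gives the same grasp; the last joint's range is limited). The gripper opens to 87 mm and grips with 3 to 60 N. Pads are 19 mm wide; open, the fingers measure 117 mm over their backs; the gripper's body (75 mm by 190 mm) begins 51 mm behind the grasp point.
Start: joints at [-49.125, 22.042, 0.453, 0, -68.411, -14.817], TCP at [274.563, -561.44, 239.55] pointing down, gripper open.
Joint ranges: [-179.83, 179.83], [-69.29, 118.12], [-61.27, 80.66], [-181.25, 117.63], [-171.15, -9.14], [-177.46, 177.46]. Speed limits (degrees/s): [159.86, 159.86, 180, 180, 180, 180].

## Interface

Orientations are given as [roll, pitch, yaw] about the fixed x, y, z axes, in that order (R = Rz(yaw) Ry(pitch) Rx(roll)).
In Python, from plant import env gives the robot as it stands.
- The arm moves only by the tool servo_tool, never from a script. Its argument "moves" is one flat list of numbers, 5 for each row, row after row: the gripper command: -1 is fully open, 1 is shut, values between are in proportion, then the shift along the tool's x, y, z in mm, then the turn about the tool's z in degrees. In form: [grip, dx, dy, dz, yaw, grip, dx, dy, dz, yaw, ...]. A call has 1 to 20 rows; each row shifts and turns the commanded pose from where the row before left it, along the tool's axes as they then stand; what a row does not reach is not made up. A row lasts 1/10 s, in which the tool goes at most 50 mm and 8.59 degrees, less where a joint would pass 70% of its speed; a pose out of reach is approached as far as the arm can. A call is refused whole if a number of a shift passes 50 or a number of a turn 8.59, either way. A call with a gripper value outside its range is refused whole. The fingers move at their own pace and stop on an object; "grip_force" is the grip in N (left out, the last holds). Time passes only in rows, so rows that do not move let the fingers close. It gives the time, the measured TCP pose, the force and the opening at its end, in the units of the state.
- env.get_state(): the state, without advancing time (a new reading comes with each control period).
- env.read_camera(name): name is "side" or "top"; returns a dict with "image" (400x640x3 uint8, red, green, blue), "K" (3x3 intrinsics, pixels), "eye" and "rotation" of the camera in the world. Camera axes: x right, y up, looking along -z (the intrinsics and any distortion apply to the point x, -y, -z); pixel columns grow to the right and rows downward; lengths in mm; the calibration is good to about 2 mm. A picture is of the moment at which its call begins. There is no depth.
- env.hand_in(): hands the job in, once; it reports no verdict.
The state is a dict: "time_s": time; "joints": joint angles; "qvel": joint speeds; "joint_torque": joint torques, N m; "ee_pos": TCP position; "tcp_rot": TCP orientation; "ft_force": force on the tool from outside, world axes, zero at the start; "torque": the same for the moment, N m; "opening": finger opening in mm.
Only numpy, scipy, OpenCV 4.12 (cv2) and the standard library are available. Lean on these libraries where they do the work, as an engineer would, in place of code of your own. Each camera call takes 0.05 s, during which the arm holds its last target. There are 200 camera calls.

## Task

The blue tray holds a first layer of bicycle stems, one long and one short, side by side: take the plywood divider board from the sloping red rest and lay it flat inside the tray on top of them, and only then put the two loose stems on the board, each straight along the rib, the long one directly above the long one below and the short one above the short one. Set every piece down gently rather than letting it drop or flop over, and leave the first layer and everything else on the bench where it is.

Things in the scene. Friction and masses are not known exactly. Their poses are not given: they have to be found in the camera images.
- tray: blue open tray fixed to the bench, outside 222 x 182 mm (x, y), 53 mm high, walls and floor 5 mm, so 212 x 172 mm inside. Origin: centre of its underside, x along its length, z up. Holds the first layer: a long and a short stem along x, about 44 mm either side of its centre line, tops 39 mm above the tray's underside
- rest: red sloping rest fixed to the bench, 170 mm wide; its plate rises at 35 degrees towards its +x, with a lip at the low end that stands 8 mm above the slope. Origin: centre of its foot on the bench; the slope's surface is 70 mm above the origin there, about 134 mm at the high end
- divider: plywood divider board, 200 x 160 x 5 mm (x, y, z), with one dark wooden rib standing on its upper face along the middle: 120 mm long (x), 12 mm wide (y), top 33 mm above the board's underside. Origin: centre of its underside; z out of the face with the rib. It starts lying on the rest, 35 degrees from level, +x up the slope. Alike both ways round; about 0.17 kg
- long_stem: the LONG loose bare-aluminium bicycle stem on the bench, 150 mm long, 34 high. Origin: underside, mid-length; x along it from the upright steerer clamp (36 mm round, -x end) to the cross-lying handlebar clamp (34 thick, 42 wide in y, +x end); z up. Between them a bar 24 mm wide (y), 6 to 28 mm above the underside, clear for 78 mm of length round the middle. About 0.16 kg
- short_stem: the SHORT loose bare-aluminium bicycle stem on the bench, 115 mm long, 34 high. Origin: underside, mid-length; x along it from the upright steerer clamp (36 mm round, -x end) to the cross-lying handlebar clamp (34 thick, 42 wide in y, +x end); z up. Between them a bar 24 mm wide (y), 6 to 28 mm above the underside, clear for 43 mm of length round the middle. About 0.12 kg
- long_below: the long stem of the first layer, in the tray, same shape as long_stem (150 mm)
- short_below: the short stem of the first layer, in the tray, same shape as short_stem (115 mm)
- grease_jar: bystander: jar with red cap, 70 mm across, 55 mm high; origin centre of underside
- chainring: bystander: dark steel toothed chainring lying flat, 132 mm across, 6 mm high; origin centre of underside
- spanner: bystander: spanner lying along its x, 170 mm long; origin on its underside
- screwdriver: bystander: screwdriver lying along its x, 190 mm long; origin on its underside
- spray_can: bystander: spray can with an orange band, 54 mm across, 150 mm high; origin centre of underside
- oil_bottle: bystander: white oil bottle with a red cap, 52 mm across, 130 mm high; origin centre of underside

How it is judged (in metres and radians):
On the way:
1. the divider lies flat inside the tray on the first layer, released, with neither loose stem on it yet (z of divider in the frame of tray between 0.035 and 0.044 m and x of divider in the frame of tray between -0.02 and 0.02 m and y of divider in the frame of tray between -0.02 and 0.02 m and angle between divider's own z axis and vertical below 0.05 rad and angle between the x axis of divider and the x axis of tray, either way round below 0.12 rad and linear speed of divider below 0.03 m/s and contact force between each of the fingers, long_stem, short_stem and divider below 0.05 N), for 0.2 s.
At the end, for the whole second after the job is handed in: Divider flat (3 degrees) in the tray on the first layer, rib along the tray (7 degrees); both loose stems at rest flat on it, along the rib (11 degrees, either end first), each one's middle within 25 mm, seen from above, of that of the first-layer stem of its own length (z of divider in the frame of tray between 0.035 and 0.044 m and x of divider in the frame of tray between -0.02 and 0.02 m and y of divider in the frame of tray between -0.02 and 0.02 m and angle between divider's own z axis and vertical below 0.05 rad and angle between the x axis of divider and the x axis of tray, either way round below 0.12 rad and linear speed of each of divider, long_stem, short_stem below 0.03 m/s and z of long_stem in the frame of divider between 0.002 and 0.009 m and angle between each of long_stem, short_stem's own z axis and vertical below 0.08 rad and angle between the x axis of each of long_stem, short_stem and the x axis of divider, either way round below 0.2 rad and horizontal distance between long_stem and long_below below 0.025 m and z of short_stem in the frame of divider between 0.002 and 0.009 m and horizontal distance between short_stem and short_below below 0.025 m); the robot touches nothing.
It fails at once if the divider is let drop (falls faster than 0.7 m/s, about 25 mm of free fall) or flops over (faster than 5 rad/s) out of the fingers (contact force between the fingers and divider below 0.05 N and (linear speed of divider above 0.7 m/s or angular speed of divider above 5 rad/s)).
It fails at once if a loose stem is let drop (falls out of the fingers faster than 0.7 m/s, about 25 mm of free fall) ((contact force between the fingers and long_stem below 0.05 N and linear speed of long_stem above 0.7 m/s) or (contact force between the fingers and short_stem below 0.05 N and linear speed of short_stem above 0.7 m/s)).
It fails at once if a stem of the first layer is shifted by more than 15 mm (distance of any of long_below, short_below from where it was at the start of the episode above 0.015 m).
It fails at once if a bystander is moved by more than 30 mm (distance of any of grease_jar, chainring, spanner, screwdriver, spray_can, oil_bottle from where it was at the start of the episode above 0.03 m).
It also fails if it takes over 72 s, if anything falls off the work surface, if the arm or the gripper's body presses on something with over 40 N, if the wrist force passes 120 N, or if a joint passes its speed limit or range.

## Working session

There is one attempt and no reset: what is moved stays moved. The work goes in short steps, Python scripts to look and compute and a tool call to move; the robot and the scene stay as the last step left them, time stands still between calls to the robot, and variables do not carry over. Pictures are saved under pics/ and viewed, about 8 in all and at most 12, crops included, and the job is handed in when it is done.

Besides the shell and the picture viewer there is one more tool, called after "Emit:" in YAML: its name, and indented under it one key for each argument. servo_tool: Moves the arm, as the interface text tells. Its arguments: {"type":"object","properties":{"moves":{"type":"array","items":{"type":"number"}},"grip_force":{"type":"number"}},"required":["moves"]}

```bash
mkdir -p pics; ls; cat > h.py <<'E'
import numpy as np, cv2
from plant import env
def shot(name,fn):
    c=env.read_camera(name); cv2.imwrite('pics/'+fn+'.png',c['image'][:,:,::-1]); np.savez('pics/'+fn+'.npz',K=c['K'],eye=c['eye'],R=c['rotation']); return c
def pix2plane(fn,px,z):
    c=np.load('pics/'+fn+'.npz'); K=c['K'];out=[]
    for u,v in px:
        d=np.linalg.inv(K)@[u,v,1]; d=c['R']@[d[0],-d[1],-d[2]]
        out.append(c['eye']+d*(z-c['eye'][2])/d[2])
    return np.array(out)
def proj(fn,P):
    c=np.load('pics/'+fn+'.npz'); p=(np.atleast_2d(P)-c['eye'])@c['R']; p=p*[1,-1,-1]; q=p@c['K'].T; return q[:,:2]/q[:,2:]
E
python3 - <<'E'
from h import *
for n in('top','side'):
    c=shot(n,n+'0'); print({k:v for k,v in c.items() if k!='image'})
print(env.get_state())
E
```

```text
pics
{'K': array([[405.83593806,   0.        , 327.49242809],
       [  0.        , 405.83593806, 201.6345303 ],
       [  0.        ,   0.        ,   1.        ]]), 'eye': array([ 378.6700797 ,   19.2997048 , 1140.60296835]), 'rotation': array([ 10.57457574,   0.26299653, -89.43781991])}
{'K': array([[398.41911938,   0.        , 322.34625645],
       [  0.        , 398.41911938, 199.78688023],
       [  0.        ,   0.        ,   1.        ]]), 'eye': array([113.16325449, 621.25207617, 916.25623232]), 'rotation': array([ 4.22057474e+01, -9.18507066e-02, -1.43298130e+02])}
{'time_s': 0.1, 'joints': array([-4.91234384e+01,  2.20885564e+01,  3.88026340e-01, -2.38456309e-02,
       -6.84118835e+01, -1.48169536e+01]), 'qvel': array([-0.07832242, -0.06646445,  0.13312049,  0.11879325,  0.05017307,
        0.06670506]), 'joint_torque': array([-4.97462024e-04, -3.91689563e+01,  1.87935752e+01,  4.23189014e+00,
        1.34797400e-02, -6.34622961e-05]), 'ee_pos': array([ 274.36220441, -561.004516  ,  238.55243965]), 'tcp_rot': array([ 1.79885657e+02, -7.32919594e-03, -1.53949180e+02]), 'ft_force': array([ 0.17835842, -0.30895259, -1.08206856]), 'torque': array([0.03681672, 0.02026819, 0.02404201]), 'opening': 86.88458096539225}
```

```bash
sleep 1
sed -i "s/R=c\['rotation'\]/R=Rot.from_euler('xyz',c['rotation'],degrees=True).as_matrix()/; 1a from scipy.spatial.transform import Rotation as Rot" h.py
python3 - <<'E'
from h import *
for n in('top','side'): shot(n,n+'0')
E
```

```text
(no output)
```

View pics/top0.png

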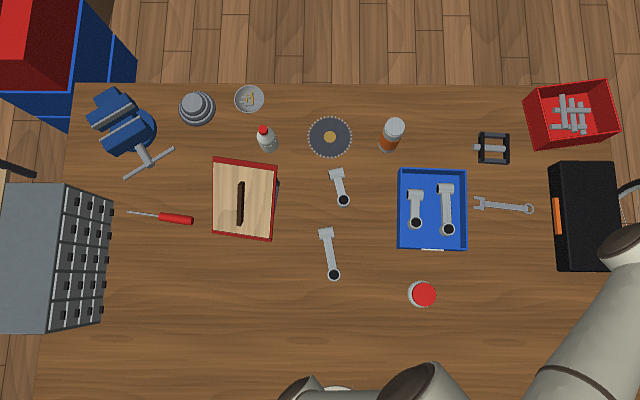

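View pics/side0.png

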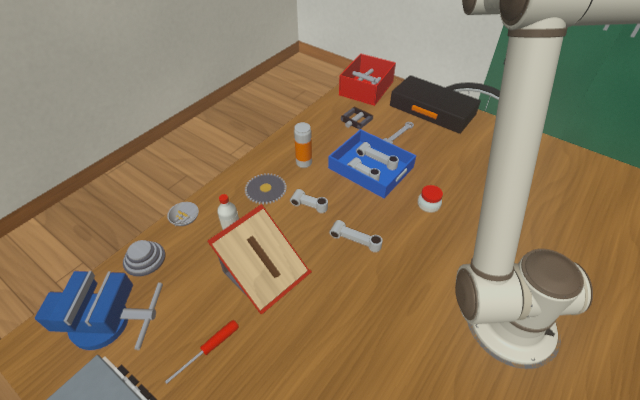

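The top view shows the board on the rest at about (243,200), the tray at (432,209), the long stem at (330,253), the short stem at (340,187), the jar at (422,293), the can at (391,135) and the bottle at (265,138). The side view agrees. I'll zoom in next.

```bash
python3 - <<'E'
from h import *
t=cv2.imread('pics/top0.png');s=cv2.imread('pics/side0.png')
f=lambda im,x,y,w,h:cv2.resize(im[y:y+h,x:x+w],(400,300),interpolation=cv2.INTER_CUBIC)
m=np.vstack([np.hstack([f(t,185,145,128,96),f(t,390,160,128,96)]),np.hstack([f(t,290,160,176,132),f(s,180,190,176,132)])])
cv2.imwrite('pics/m.png',m)
E
```

```text
(no output)
```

View pics/m.png

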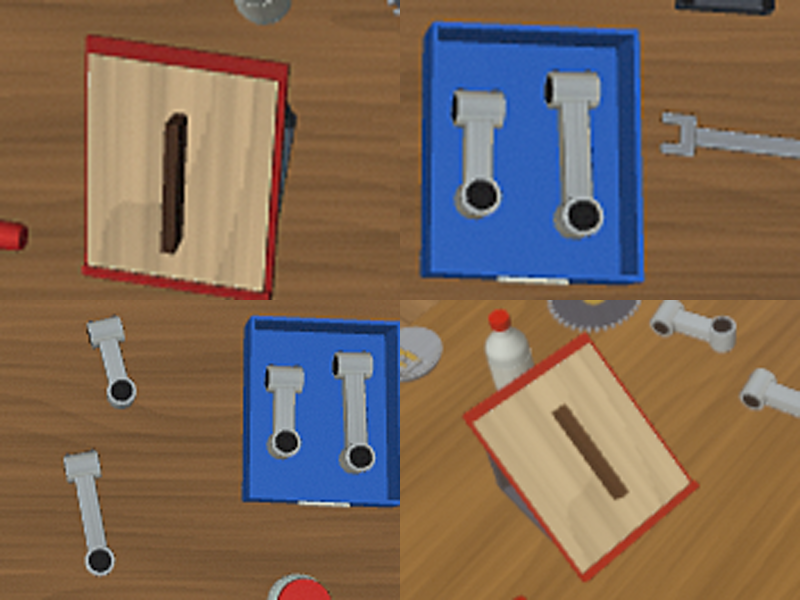

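```bash
cat > fit.py <<'E'
from h import *
from scipy.optimize import least_squares
t=np.array([(87,52),(278,83),(266,292),(88,266)])/3.125+[185,145]
s=(np.array([(588,343),(690,487),(588,573),(475,420)])-[400,300])/2.2727+[180,190]
# labels: t order: far-left(+x+y), far-right(+x,-y), near-right(-x,-y), near-left(-x,+y)
for name,order in (('side: far-left=475,420',[3,0,1,2]),('side far-left=588,343',[0,1,2,3])):
  L=np.array([(100,80,5),(100,-80,5),(-100,-80,5),(-100,80,5)])
  for y0 in(-.6,.6):
    def f(p):
        P=Rot.from_rotvec(p[3:]).apply(L)+p[:3]
        return np.r_[(proj('top0',P)-t).ravel(),(proj('side0',P)-s[order]).ravel()]
    r=least_squares(f,[480,220,90,0,y0,-.1]); R=Rot.from_rotvec(r.x[3:])
    print(name,r.cost,r.x[:3].round(1),R.as_euler('xyz',degrees=True).round(1)); print(r.fun.round(1))
g=lambda px,z,o,k,c:pix2plane('top0',(np.array(px)-c)/k+o,z).round(1)
print('tray rim',g([(425,27),(638,31),(643,282),(422,276)],53,[390,160],3.125,[400,0]))
print('below: short clamp ends far/near, long',g([(478,92),(482,213),(575,73),(582,232)],30,[390,160],3.125,[400,0]))
print('steerer tops short,long', g([(481,195),(582,215)],39,[390,160],3.125,[400,0]))
print('loose short steerer top, hb far mid; long', g([(121,390),(103,320),(100,560),(81,454)],34,[290,160],2.2727,[0,300]))
print('bystanders',pix2plane('top0',[(422,293),(391,128),(265,132)],0).round())
E
python3 fit.py
```

```text
side: far-left=475,420 5.460154672760787 [578.2 254.2  64.5] [  2.7 -34.6  -8.3]
[ 0.5  1.5  0.8 -0.2 -0.4 -0.2 -0.4  0.6 -0.2  0.8  0.5  0.2 -0.2 -1.7
 -1.6 -0.1]
side: far-left=475,420 5.460154672743016 [578.2 254.2  64.5] [  2.7 -34.6  -8.3]
[ 0.5  1.5  0.8 -0.2 -0.4 -0.2 -0.4  0.6 -0.2  0.8  0.5  0.2 -0.2 -1.7
 -1.6 -0.1]
side far-left=588,343 4613.612846734403 [587.1 255.7  53.7] [ 60.   13.1 -39.4]
[ 45.6  -6.7   5.5  21.4 -38.7   3.9  -9.9 -22.7 -24.9   7.9 -33.6 -22.6
  22.3  -8.3  30.5  25.7]
side far-left=588,343 4613.612837329598 [587.1 255.7  53.7] [ 60.   13.1 -39.4]
[ 45.6  -6.7   5.5  21.4 -38.7   3.9  -9.9 -22.7 -24.9   7.9 -33.6 -22.6
  22.3  -8.3  30.5  25.7]
tray rim [[ 676.2 -167.8   53. ]
 [ 674.2 -355.8   53. ]
 [ 453.4 -348.4   53. ]
 [ 456.7 -160.4   53. ]]
below: short clamp ends far/near, long [[ 622.8 -217.8   30. ]
 [ 514.  -218.1   30. ]
 [ 641.  -305.3   30. ]
 [ 498.1 -305.2   30. ]]
steerer tops short,long [[ 528.7 -215.8   39. ]
 [ 512.  -303.2   39. ]]
loose short steerer top, hb far mid; long [[591.3 -17.3  34. ]
 [679.5   5.3  34. ]
 [386.7   7.   34. ]
 [512.3  30.8  34. ]]
bystanders [[ 339. -235.    0.]
 [ 815. -159.    0.]
 [ 799.  213.    0.]]
```

```bash
cat >> h.py <<'E'
def plan(x,y,z,yaw):
    "moves from now: first the turn, then the shift in the tool axes as they stand after it (tool down)"
    s=env.get_state(); p=s['ee_pos']; w=s['tcp_rot'][2]
    d=(yaw-w+90)%180-90; a=np.radians(w+d); v=np.array([x,y,z])-p
    print('t',round(s['time_s'],2),'pos',p.round(1),'rot',s['tcp_rot'].round(1),'F',s['ft_force'].round(1),'open',round(s['opening'],1))
    print('turn %.1f  dx %.1f dy %.1f dz %.1f'%(-d,v[0]*np.cos(a)+v[1]*np.sin(a),v[0]*np.sin(a)-v[1]*np.cos(a),-v[2]))
E
python3 - <<'E'
exec(open('fit.py').read().split('for name')[0])
L=np.array([(100,80,5),(100,-80,5),(-100,-80,5),(-100,80,5)]);o=[3,0,1,2]
B=lambda p:Rot.from_euler('ZY',[p[3],-35],degrees=True)
def f(p):
    P=B(p).apply(L)+p[:3]
    return np.r_[(proj('top0',P)-t).ravel(),(proj('side0',P)-s[o]).ravel()]
r=least_squares(f,[578,254,65,-8]);p=r.x
print(r.cost,p.round(1),r.fun.round(1)); R=B(p)
rib=R.apply([(60,0,33),(-60,0,33),(15,0,27)])+p[:3]
print(rib.round(1)); print((proj('top0',rib)-[185,145])*3.125, (proj('side0',rib)-[180,190])*2.2727+[400,300])
g=rib[2]; plan(g[0],g[1],200,p[3])
E
```

```text
6.491767804366916 [578.1 254.2  64.4  -7.9] [ 0.6  1.3  0.3  0.1 -0.5  0.2  0.2  0.1 -0.5  1.3  0.7 -0.1  0.2 -2.1
 -1.9 -0. ]
[[608.1 250.  125.9]
 [510.7 263.6  57.1]
 [575.  254.6  95.2]]
[[172.66637426 126.64400481]
 [168.59982735 254.74574531]
 [173.13324834 173.18975673]] [[561.36545217 406.16877323]
 [626.08811852 495.05956843]
 [584.19541335 440.3559697 ]]
t 0.2 pos [ 274.4 -561.2  238.9] rot [ 179.9   -0.  -153.9] F [ 0.8  0.9 -1.1] open 87.4
turn 34.0  dx -185.0 dy 849.5 dz 38.9
```

Emit:
servo_tool:
  moves: [-1,0,0,0,8.5,-1,0,0,0,8.5,-1,0,0,0,8.5,-1,0,0,0,8.5,-1,-9,20,0,0,-1,-10,45,0,0,-1,-10,45,0,0,-1,-10,45,0,0,-1,-10,45,0,0,-1,-10,45,0,0,-1,-10,45,0,0,-1,-10,45,0,0,-1,-10,45,0,0,-1,-10,45,0,0,-1,-10,45,0,0,-1,-10,45,0,0,-1,-10,45,0,0,-1,-10,45,0,0,-1,-10,45,0,0,-1,-10,45,0,0]
  grip_force: 15

```text
time_s: 2.2
ee_pos: [528.2, 106.9, 239.6]
tcp_rot: [180.0, 0.0, 172.1]
ft_force: [-0.2, -0.5, 0.7]
opening: 86.8
```

Emit:
servo_tool:
  moves: [-1,-10,45,0,0,-1,-8,45,0,0,-1,-8,45,0,0,-1,0,40,0,0,-1,0,15,0,0,-1,0,0,0,0,-1,0,0,0,0]

```text
time_s: 2.9
ee_pos: [579.7, 288.9, 239.2]
tcp_rot: [-179.9, -0.0, 172.1]
ft_force: [-0.9, 0.3, -0.4]
opening: 86.7
```

```bash
python3 - <<'E'
from h import *
plan(575,254.6,96,-7.9)
E
```

```text
t 2.9 pos [579.7 288.9 239.2] rot [-179.9   -0.   172.1] F [-0.9  0.3 -0.4] open 86.7
turn -0.0  dx -0.1 dy -34.6 dz 143.2
```

Emit:
servo_tool:
  moves: [-1,0,-35,0,0,-1,0,0,30,0,-1,0,0,35,0,-1,0,0,35,0,-1,0,0,20,0,-1,0,0,0,0,-1,0,0,0,0]

```text
time_s: 3.6
ee_pos: [575.7, 253.9, 120.6]
tcp_rot: [180.0, 0.1, 172.0]
ft_force: [0.4, -0.3, 0.2]
opening: 86.8
```

```bash
cat >> h.py <<'E'
def crops(fn,top,side,w=176,h=132):
    "two 400x300 crops side by side, centred on pixels"
    o=[]
    for n,(u,v) in(('top',top),('side',side)):
        c=shot(n,fn+n)['image'][:,:,::-1]; x=int(np.clip(u-w/2,0,640-w));y=int(np.clip(v-h/2,0,400-h))
        print(n,'origin',x,y,'scale',400/w); o.append(cv2.resize(c[y:y+h,x:x+w],(400,300),interpolation=cv2.INTER_CUBIC))
    cv2.imwrite('pics/'+fn+'.png',np.hstack(o))
E
python3 - <<'E'
from h import *
plan(575,254.6,96,-7.9)
crops('g1',(243,200),(262,258))
E
```

```text
t 3.6 pos [575.7 253.9 120.6] rot [1.80e+02 1.00e-01 1.72e+02] F [ 0.4 -0.3  0.2] open 86.8
turn -0.1  dx 0.8 dy 0.6 dz 24.6
top origin 155 134 scale 2.272727272727273
side origin 174 192 scale 2.272727272727273
```

View pics/g1.png

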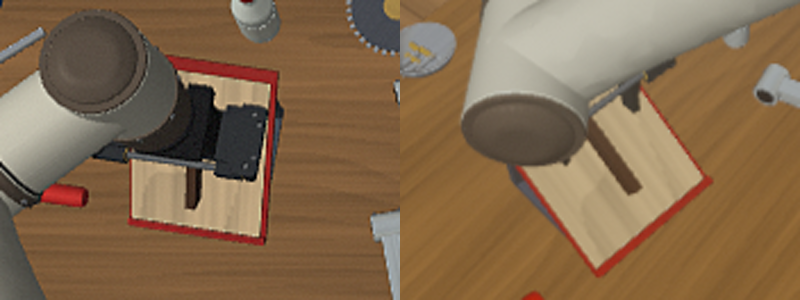

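Emit:
servo_tool:
  moves: [-1,0,0,12,0,-1,0,0,10,0,-1,0,0,3,0,-1,0,0,0,0,1,0,0,0,0,1,0,0,0,0,1,0,0,0,0,1,0,0,0,0,1,0,0,0,0,1,0,0,0,0,1,0,0,0,0,1,0,0,0,0]

```text
time_s: 4.9
ee_pos: [573.8, 254.8, 95.7]
tcp_rot: [-179.9, -0.1, 172.1]
ft_force: [-6.9, 0.4, 10.4]
opening: 31.0
```

Emit:
servo_tool:
  moves: [-0.2,0,0,-3,0,-0.2,0,0,0,0,1,0,0,0,0,1,0,0,0,0,1,0,0,0,0,1,0,0,0,0,1,0,0,0,0,1,0,0,0,0]

```text
time_s: 5.7
ee_pos: [575.3, 255.1, 97.4]
tcp_rot: [180.0, 0.0, 172.0]
ft_force: [-1.1, 1.5, 1.4]
opening: 11.7
```

Emit:
servo_tool:
  moves: [1,0,0,0,0,1,0,0,0,0,1,0,0,-3,0,1,0,0,-5,0,1,0,0,-8,0,1,0,0,-10,0,1,0,0,-10,0,1,0,0,-12,0,1,0,0,-12,0,1,0,0,-12,0,1,0,0,-8,0,1,0,0,0,0]

```text
time_s: 6.9
ee_pos: [575.9, 255.3, 179.4]
tcp_rot: [179.9, 0.1, 172.1]
ft_force: [1.3, -0.0, -1.8]
opening: 11.7
```

```bash
python3 - <<'E'
from h import *
plan(380,300,180,0)
crops('g2',(243,200),(262,228),240,180)
E
```

```text
t 6.9 pos [575.9 255.3 179.4] rot [1.799e+02 1.000e-01 1.721e+02] F [ 1.3 -0.  -1.8] open 11.7
turn -7.9  dx 195.9 dy 44.7 dz -0.6
top origin 123 110 scale 1.6666666666666667
side origin 142 138 scale 1.6666666666666667
```

View pics/g2.png

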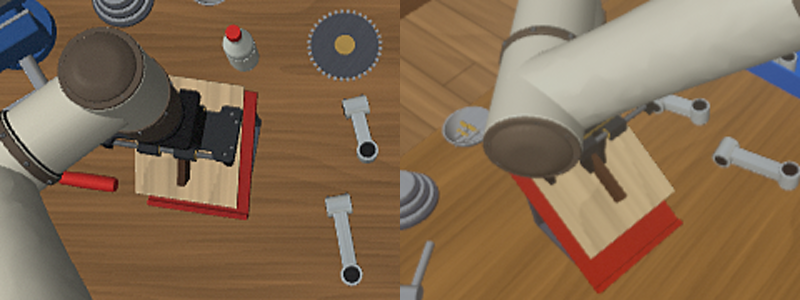

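The board hangs on the rib, still at about 35°. I'll flatten it on clear bench first and then re-grip it flat.

Emit:
servo_tool:
  moves: [1,0,0,0,-4,1,0,0,0,-3.9,1,15,3,0,0,1,30,6,0,0,1,35,7,0,0,1,35,7,0,0,1,35,7,0,0,1,35,7,0,0,1,25,5,0,0,1,15,3,0,0,1,0,0,15,0,1,0,0,20,0,1,0,0,20,0,1,0,0,15,0,1,0,0,5,0,1,0,0,0,0]

```text
time_s: 8.6
ee_pos: [350.0, 299.5, 101.8]
tcp_rot: [-179.9, -0.1, 180.0]
ft_force: [0.5, 0.7, -1.2]
opening: 11.3
```

Emit:
servo_tool:
  moves: [1,0,0,5,0,1,0,0,5,0,1,0,0,4,0,1,0,0,2,0,1,0,0,0,0]

```text
time_s: 9.1
ee_pos: [350.2, 299.9, 86.3]
tcp_rot: [-180.0, -0.0, 180.0]
ft_force: [-0.1, 0.4, -2.1]
opening: 11.6
```

Emit:
servo_tool:
  moves: [1,0,0,3,0,1,-1,0,3,0,1,-3,0,3.6,0,1,-3.7,0,3.6,0,1,-3.5,0,3.9,0,1,-3.3,0,3.9,0,1,-3,0,4.1,0,1,-3,0,4.1,0,1,0,0,0,0]

```text
time_s: 10.0
ee_pos: [370.6, 299.3, 56.4]
tcp_rot: [-179.9, -0.1, 179.9]
ft_force: [-0.3, -0.0, -1.2]
opening: 12.1
```

```bash
python3 - <<'E'
from h import *
crops('g3',proj('top0',[[370,300,30]])[0],proj('side0',[[370,300,30]])[0],200,150)
E
```

```text
top origin 125 204 scale 2.0
side origin 215 249 scale 2.0
```

View pics/g3.png

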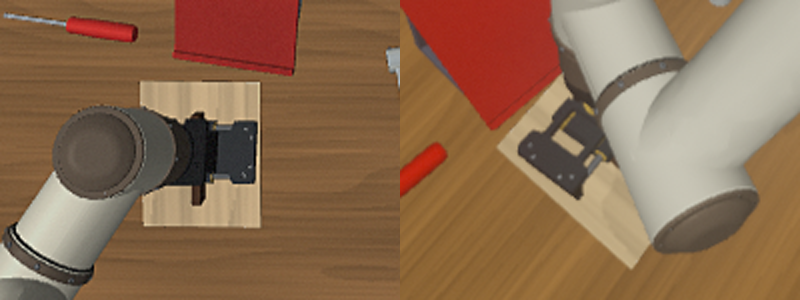

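Emit:
servo_tool:
  moves: [1,-2.5,0,4.5,0,1,-2.2,0,4.6,0,1,-2.2,0,4.6,0,1,-2,0,4.8,0,1,-1.6,0,4.8,0,1,0,0,0,0,1,0,0,0,0]

```text
time_s: 10.8
ee_pos: [381.4, 300.1, 33.8]
tcp_rot: [-180.0, 0.0, 180.0]
ft_force: [-0.0, -0.3, -0.6]
opening: 11.9
```

Emit:
servo_tool:
  moves: [1,-1,0,3,0,1,-0.6,0,3,0,1,0,0,2,0,1,0,0,0,0,1,0,0,0,0]

```text
time_s: 11.3
ee_pos: [383.0, 300.1, 26.1]
tcp_rot: [180.0, 0.0, 180.0]
ft_force: [0.2, 0.7, -0.9]
opening: 12.1
```

Emit:
servo_tool:
  moves: [1,0,0,1,0,1,0,0,1,0,1,0,0,0,0,1,0,0,0,0]

```text
time_s: 11.7
ee_pos: [383.0, 300.1, 25.8]
tcp_rot: [180.0, 0.0, -180.0]
ft_force: [-3.4, -1.3, 13.5]
opening: 11.9
```

Emit:
servo_tool:
  moves: [1,0,0,-1,0,0,0,0,0,0,-0.2,0,0,0,0,-0.2,0,0,0,0,-0.2,0,0,0,0,-1,0,0,0,0,-1,0,0,0,0,-1,0,0,-20,0,-1,0,0,-40,0,-1,0,0,-40,0,-1,0,-45,-30,0,-1,0,-45,0,0,-1,0,-45,0,0,-1,0,-45,0,0,-1,0,0,0,0]

```text
time_s: 13.2
ee_pos: [380.9, 119.1, 152.5]
tcp_rot: [-179.9, -0.1, 179.7]
ft_force: [0.7, 0.4, 0.0]
opening: 87.1
```

```bash
python3 - <<'E'
from h import *
print(env.get_state()['opening'],env.get_state()['ee_pos'])
c=shot('top','h4'); shot('side','h4s'); im=c['image'][:,:,::-1]
f=lambda im,x,y,w,h:cv2.resize(im[y:y+h,x:x+w],(400,300),interpolation=cv2.INTER_CUBIC)
cv2.imwrite('pics/h4m.png',np.hstack([f(im,150,215,144,108),f(im,390,155,144,108)]))
E
```

```text
87.09463087739167 [380.87262162 119.06018478 152.4755762 ]
```

View pics/h4m.png

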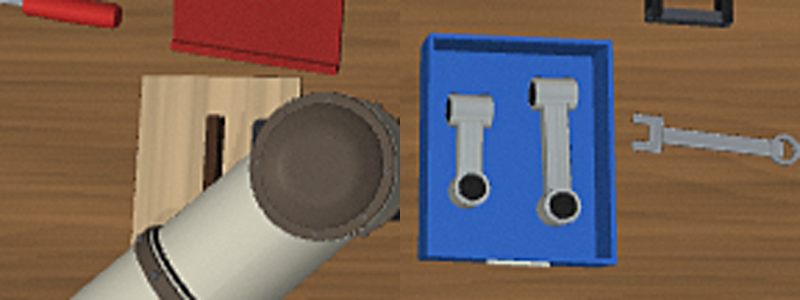

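```bash
python3 - <<'E'
from h import *
k=400/144
b=lambda px:np.array(px)/k+[150,215]
t=lambda px:(np.array(px)-[400,0])/k+[390,155]
print('board TL TR leftlow',pix2plane('h4',b([(143,75),(300,78),(133,235)]),5).round(1))
print('rib far',pix2plane('h4',b([(215,115)]),33).round(1))
print('tray rim TL TR BR BL',pix2plane('h4',t([(428,35),(612,41),(615,265),(420,260)]),53).round(1))
print('base BL',pix2plane('h4',t([(420,260)]),0).round(1))
print('steerers short long',pix2plane('h4',t([(470,186),(564,205)]),39).round(1))
print('hb far edge short long',pix2plane('h4',t([(470,95),(556,78)]),25).round(1))
E
```

```text
board TL TR leftlow [[472.5 378.1   5. ]
 [471.  219.7   5. ]
 [315.6 377.5   5. ]]
rib far [[431.9 296.3  33. ]]
tray rim TL TR BR BL [[ 679.3 -173.6   53. ]
 [ 674.7 -356.3   53. ]
 [ 452.9 -347.5   53. ]
 [ 455.9 -160.8   53. ]]
base BL [[ 459.7 -169.6    0. ]]
steerers short long [[ 529.9 -213.9   39. ]
 [ 512.  -305.4   39. ]]
hb far edge short long [[ 624.6 -219.6   25. ]
 [ 643.  -307.2   25. ]]
```

Emit:
servo_tool:
  moves: [-1,2,25,0,0,-1,2,40,0,0,-1,2,45,0,0,-1,2,45,0,0,-1,1,26,0,0,-1,0,0,25,0,-1,0,0,40,0,-1,0,0,35,0,-1,0,0,20,0,-1,0,0,6,0,-0.2,0,0,0,0,-0.2,0,0,0,0,-0.2,0,0,0,0]
  grip_force: 25

```text
time_s: 14.6
ee_pos: [374.4, 305.5, 28.0]
tcp_rot: [179.9, 0.1, 180.0]
ft_force: [-0.9, -0.3, 0.7]
opening: 70.5
```

Emit:
servo_tool:
  moves: [-0.2,0,0,0,0,1,0,0,0,0,1,0,0,0,0,1,0,0,0,0,1,0,0,0,0,1,0,0,0,0,1,0,0,0,0,1,0,0,0,0]

```text
time_s: 15.4
ee_pos: [373.6, 303.7, 26.7]
tcp_rot: [-179.9, -0.0, 179.9]
ft_force: [0.9, -2.1, 2.1]
opening: 11.6
```

Emit:
servo_tool:
  moves: [1,0,0,-5,0,1,0,0,-15,0,1,0,0,-30,0,1,0,0,-40,0,1,0,0,-40,0,1,-5,-20,-15,0,1,-15,-40,0,0,1,-15,-42,0,0,1,-15,-42,0,0,1,-15,-42,0,0,1,-15,-42,0,0,1,-15,-42,0,0,1,-15,-42,0,0,1,-15,-42,0,0,1,-15,-42,0,0,1,-15,-42,0,0,1,-15,-42,0,0,1,-15,-42,0,0,1,-10,-25,0,0,1,0,0,0,1.7]

```text
time_s: 17.4
ee_pos: [569.1, -245.8, 170.8]
tcp_rot: [-180.0, -0.0, 178.0]
ft_force: [-0.8, 0.4, -3.5]
opening: 11.8
```

```bash
python3 - <<'E'
from h import *
plan(568,-260,100,-1.7)
crops('g5',(432,209),(371,165),160,120)
E
```

```text
t 17.4 pos [ 569.1 -245.8  170.8] rot [-180.   -0.  178.] F [-0.8  0.4 -3.5] open 11.8
turn -0.3  dx 0.7 dy -14.2 dz 70.8
top origin 352 149 scale 2.5
side origin 291 105 scale 2.5
```

View pics/g5.png

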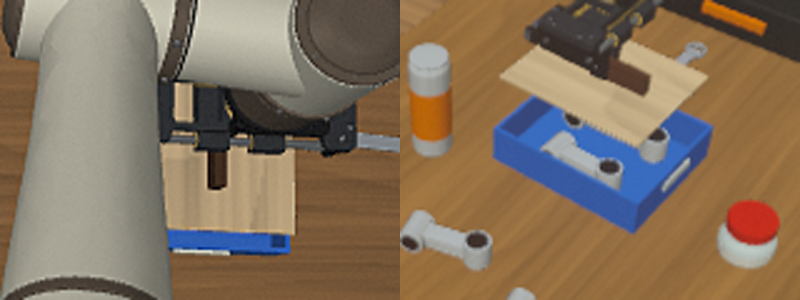

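```bash
python3 - <<'E'
from h import *
R=Rot.from_euler('z',-1.7,degrees=True)
for n,P in(('rim',[(111,91,53),(111,-91,53),(-111,-91,53),(-111,91,53)]),('base',[(111,91,0),(111,-91,0),(-111,-91,0),(-111,91,0)])):
    q=proj('g5side',R.apply(P)+[567,-260,0]); print(n,((q-[291,105])*2.5+[400,0]).round(1).tolist())
q=proj('g5top',R.apply([(-111,-91,53),(-111,91,53)])+[567,-260,0]);print(((q-[352,149])*2.5).round(1))
E
```

```text
rim [[492.1, 127.3], [572.2, 59.3], [712.3, 125.1], [637.3, 203.6]]
base [[491.7, 157.1], [569.5, 88.9], [705.4, 154.9], [632.2, 233.2]]
[[288.7 253.1]
 [117.6 246.4]]
```

Emit:
servo_tool:
  moves: [1,0,-8,15,0,1,0,-6,25,0,1,0,0,25,0,1,0,0,5,0,1,0,0,0,0,1,0,0,0,0]

```text
time_s: 18.1
ee_pos: [568.8, -256.6, 102.8]
tcp_rot: [-180.0, 0.1, 178.3]
ft_force: [1.2, -0.4, -1.9]
opening: 11.8
```

```bash
python3 - <<'E'
from h import *
plan(568,-260,64,-1.7)
shot('top','h6')
c=shot('side','h6s')['image'][:,:,::-1]
cv2.imwrite('pics/h6m.png',cv2.resize(c[110:200,311:431],(800,600),interpolation=cv2.INTER_CUBIC))
E
```

```text
t 18.1 pos [ 568.8 -256.6  102.8] rot [-1.800e+02  1.000e-01  1.783e+02] F [ 1.2 -0.4 -1.9] open 11.8
turn 0.0  dx 0.7 dy -3.5 dz 38.8
```

View pics/h6m.png

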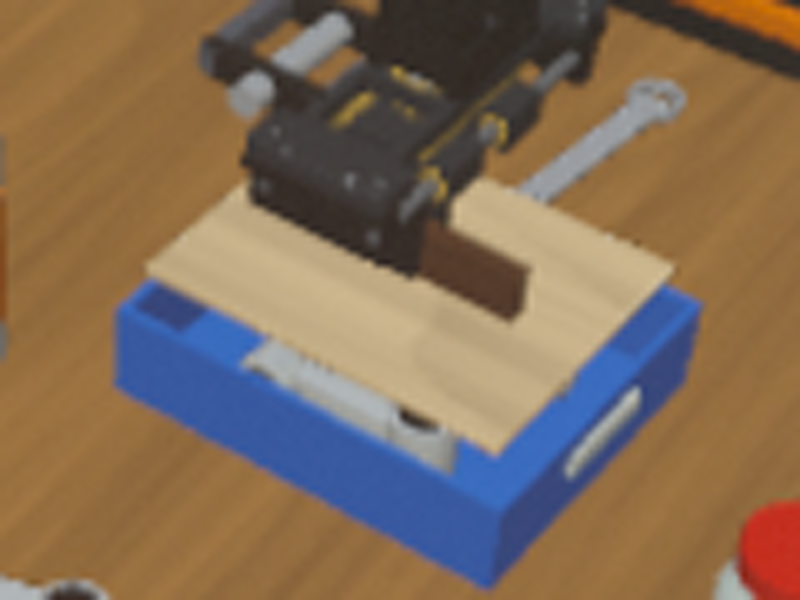

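```bash
python3 - <<'E'
from h import *
m=lambda px:np.array(px)/6.6667+[311,110]
T=pix2plane('h6s',m([(118,313),(700,303),(502,507)]),53); B=pix2plane('h6s',m([(148,268),(675,268),(500,452)]),81)
a=lambda P:np.degrees(np.arctan2(*(P[0]-P[2])[1::-1]))
print(T.round(1),B.round(1)); print('tray c',(T[0]+T[1])/2,a(T),'board c',(B[0]+B[1])/2,a(B))
E
```

```text
[[ 675.5 -169.9   53. ]
 [ 452.2 -346.1   53. ]
 [ 458.7 -167.9   53. ]] [[ 664.7 -178.9   81. ]
 [ 462.7 -330.1   81. ]
 [ 465.8 -171.4   81. ]]
tray c [ 563.87074091 -257.97515591   53.        ] -0.5352276568232068 board c [ 563.71489833 -254.46625876   81.        ] -2.14290547340841
```

Emit:
servo_tool:
  moves: [1,0,-3.5,0,0,1,0,0,6,0,1,0,0,8,0,1,0,0,8,0,1,0,0,6,0,1,0,0,4,0,1,0,0,2,0,1,0,0,0,0,1,0,0,0,0]

```text
time_s: 19.1
ee_pos: [568.2, -260.3, 68.0]
tcp_rot: [-180.0, 0.0, 178.3]
ft_force: [0.7, -0.6, -0.5]
opening: 12.1
```

Emit:
servo_tool:
  moves: [1,0,0,1,0,1,0,0,1,0,1,0,0,0.5,0,1,0,0,0,0]

```text
time_s: 19.5
ee_pos: [568.1, -260.3, 65.7]
tcp_rot: [-180.0, 0.0, 178.3]
ft_force: [-0.2, 0.6, 0.1]
opening: 11.5
```

Emit:
servo_tool:
  moves: [1,0,0,1,0,1,0,0,0,0,1,0,0,0,0]

```text
time_s: 19.8
ee_pos: [568.1, -260.3, 65.7]
tcp_rot: [-180.0, 0.0, 178.3]
ft_force: [-1.9, 1.8, 5.9]
opening: 11.9
```

Emit:
servo_tool:
  moves: [0.5,0,0,0,0,0,0,0,0,0,-0.3,0,0,0,0,-0.3,0,0,0,0,-0.3,0,0,0,0,-0.3,0,0,-8,0,-1,0,0,-25,0,-1,0,0,-35,0,-1,0,0,-35,0,-1,5,20,0,0,-1,20,40,0,0,-1,20,40,0,0,-1,20,40,0,0,-1,20,45,0,0,-1,20,40,0,0,-1,15,40,0,0,-1,5,12,0,0,-1,0,0,0,-6,-1,0,0,0,-6.4,-1,0,0,0,0]

```text
time_s: 21.8
ee_pos: [451.5, 20.7, 168.0]
tcp_rot: [180.0, 0.1, -169.3]
ft_force: [0.3, -0.3, 0.1]
opening: 86.8
```

```bash
python3 - <<'E'
from h import *
plan(442.7,17.6,30,10.7)
t=shot('top','h7')['image'][:,:,::-1]; s=shot('side','h7s')['image'][:,:,::-1]
f=lambda im,x,y,w,h:cv2.resize(im[y:y+h,x:x+w],(400,300),interpolation=cv2.INTER_CUBIC)
cv2.imwrite('pics/h7m.png',np.vstack([np.hstack([f(t,270,155,160,120),f(t,385,160,120,90)]),np.hstack([f(s,280,180,120,90),f(s,311,110,120,90)])]))
E
```

```text
t 21.8 pos [451.5  20.7 168. ] rot [ 1.800e+02  1.000e-01 -1.693e+02] F [ 0.3 -0.3  0.1] open 86.8
turn -0.0  dx 9.2 dy -1.4 dz 138.0
```

View pics/h7m.png

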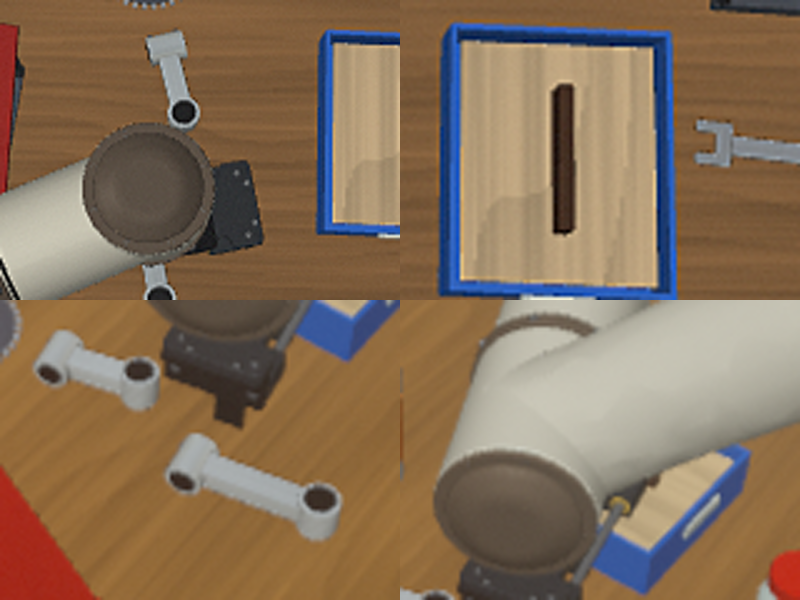

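```bash
python3 - <<'E'
from h import *
m=lambda px:(np.array(px)-[0,300])/3.3333+[280,180]
print('side steerers long, short',pix2plane('h7s',m([(322,497),(139,370)]),34).round(1))
print('side hb end centres(z17) long',pix2plane('h7s',m([(182,482),(51,372)]),17).round(1))
t=lambda px:np.array(px)/2.5+[270,155]
print('top short steerer',pix2plane('h7',t([(183,112)]),34),'hb far',pix2plane('h7',t([(165,35)]),25))
print('top long steerer',pix2plane('h7',t([(160,294)]),34))
b=lambda px:(np.array(px)-[400,0])/3.3333+[385,160]
B=pix2plane('h7',b([(460,42),(656,46),(659,289),(459,281)]),44);print(B.round(1),B.mean(0))
r=pix2plane('h7',b([(565,86),(563,233)]),72);print('rib',r.round(1))
E
```

```text
side steerers long, short [[383.9   6.5  34. ]
 [588.9 -16.   34. ]]
side hb end centres(z17) long [[492.4  52.2  17. ]
 [660.7  21.6  17. ]]
top short steerer [[590.76966135 -17.14148639  34.        ]] hb far [[681.33294872   3.23819897  25.        ]]
top long steerer [[391.46035031   7.02473555  34.        ]]
[[ 667.4 -183.    44. ]
 [ 665.4 -346.3   44. ]
 [ 463.3 -338.4   44. ]
 [ 468.2 -177.4   44. ]] [ 566.09584314 -261.27107742   44.        ]
rib [[ 624.1 -261.8   72. ]
 [ 504.7 -255.6   72. ]]
```

Emit:
servo_tool:
  moves: [-1,10,-0.5,0,-1,-1,0,0,20,0,-1,0,0,40,0,-1,0,0,40,0,-1,0,0,30,0,-1,0,0,14,0,-1,0,0,3,0,-0.1,0,0,0,0,-0.1,0,0,0,0,1,0,0,0,0,1,0,0,0,0,1,0,0,0,0,1,0,0,0,0,1,0,0,0,0,1,0,0,0,0,1,0,0,0,0]
  grip_force: 30

```text
time_s: 23.5
ee_pos: [441.7, 18.1, 20.3]
tcp_rot: [180.0, -0.0, -168.3]
ft_force: [-0.8, 0.8, 0.3]
opening: 23.7
```

Emit:
servo_tool:
  moves: [1,0,0,-4,0,1,0,0,-12,0,1,0,0,-25,0,1,0,0,-35,6.7,1,0,0,-35,6.7,1,-8,-17,-12,0,1,-15,-35,0,0,1,-17,-40,0,0,1,-17,-40,0,0,1,-17,-40,0,0,1,-17,-40,0,0,1,-17,-40,0,0,1,-15,-35,0,0,1,-9,-22,0,0,1,-4,-10,0,0,1,0,0,0,0,1,0,0,0,0]

```text
time_s: 25.2
ee_pos: [567.2, -304.0, 142.8]
tcp_rot: [179.9, -0.1, 178.3]
ft_force: [-0.4, -0.9, -2.2]
opening: 23.6
```

```bash
python3 - <<'E'
from h import *
plan(568,-305,66,-1.7)
E
```

```text
t 25.2 pos [ 567.2 -304.   142.8] rot [ 1.799e+02 -1.000e-01  1.783e+02] F [-0.4 -0.9 -2.2] open 23.6
turn -0.0  dx -0.9 dy -1.0 dz 76.8
```

Emit:
servo_tool:
  moves: [1,-1,-1,15,0,1,0,0,20,0,1,0,0,18,0,1,0,0,12,0,1,0,0,7,0,1,0,0,3,0,1,0,0,1,0,1,0,0,0,0]

```text
time_s: 26.0
ee_pos: [569.3, -306.0, 67.9]
tcp_rot: [-180.0, 0.1, 178.3]
ft_force: [0.2, -0.6, -2.1]
opening: 23.6
```

Emit:
servo_tool:
  moves: [1,0,0,1,0,1,0,0,1,0,1,0,0,0,0,1,0,0,0,0]

```text
time_s: 26.4
ee_pos: [568.9, -306.0, 65.4]
tcp_rot: [-180.0, 0.0, 178.3]
ft_force: [-0.3, 0.3, -1.8]
opening: 23.8
```

Emit:
servo_tool:
  moves: [1,0,0,1,0,1,0,0,0.5,0,1,0,0,0,0,1,0,0,0,0]

```text
time_s: 26.8
ee_pos: [569.0, -306.0, 64.3]
tcp_rot: [-180.0, 0.0, 178.3]
ft_force: [-0.6, -0.2, 2.3]
opening: 23.5
```

Emit:
servo_tool:
  moves: [0.5,0,0,0,0,0.2,0,0,0,0,0.2,0,0,0,0,0.2,0,0,0,0,0.2,0,0,-6,0,0.2,0,0,-20,0,0.2,0,0,-35,0,-1,0,0,-35,0,-1,-4,20,-10,0,-1,-7,40,0,0,-1,-7,42,0,0,-1,-7,42,0,0,-1,-7,42,0,0,-1,-7,42,0,0,-1,-7,42,0,0,-1,-5,30,0,0,-1,0,0,0,-7.4,-1,0,0,0,-7.3,-1,0,0,0,0]

```text
time_s: 28.7
ee_pos: [629.1, -7.1, 170.1]
tcp_rot: [-180.0, 0.0, -167.0]
ft_force: [0.3, 1.2, -0.2]
opening: 87.0
```

```bash
python3 - <<'E'
from h import *
plan(628.5,-7.8,21,13)
t=shot('top','h8')['image'][:,:,::-1]; s=shot('side','h8s')['image'][:,:,::-1]
f=lambda im,x,y,w,h:cv2.resize(im[y:y+h,x:x+w],(400,300),interpolation=cv2.INTER_CUBIC)
cv2.imwrite('pics/h8m.png',np.vstack([np.hstack([f(t,270,135,160,120),f(t,385,160,120,90)]),np.hstack([f(s,260,150,120,90),f(s,311,110,120,90)])]))
E
```

```text
t 28.7 pos [629.1  -7.1 170.1] rot [-180.    0. -167.] F [ 0.3  1.2 -0.2] open 87.0
turn -0.0  dx 0.7 dy -0.5 dz 149.1
```

View pics/h8m.png

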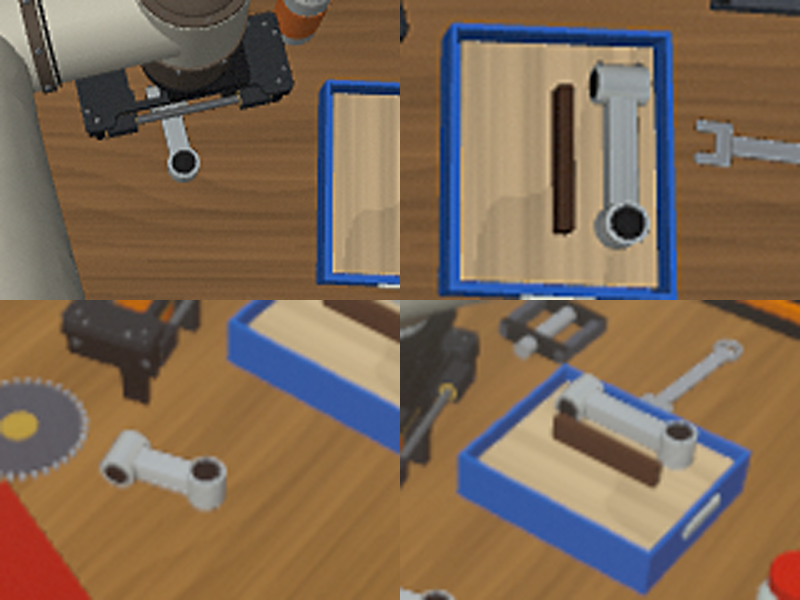

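The long stem is placed straight along the rib and the board hasn't moved. Next is the short stem.

Emit:
servo_tool:
  moves: [-1,0.7,-0.5,20,0,-1,0,0,40,0,-1,0,0,40,0,-1,0,0,30,0,-1,0,0,15,0,-1,0,0,4,0,-0.1,0,0,0,0,-0.1,0,0,0,0,1,0,0,0,0,1,0,0,0,0,1,0,0,0,0,1,0,0,0,0,1,0,0,0,0,1,0,0,0,0,1,0,0,0,0]

```text
time_s: 30.3
ee_pos: [628.4, -8.2, 20.8]
tcp_rot: [180.0, 0.0, -167.0]
ft_force: [0.5, -0.1, -0.2]
opening: 24.0
```

Emit:
servo_tool:
  moves: [1,0,0,-4,0,1,0,0,-12,0,1,0,0,-25,0,1,0,0,-35,7.4,1,0,0,-35,7.3,1,3,-10,-12,0,1,8,-30,0,0,1,10,-40,0,0,1,10,-40,0,0,1,10,-40,0,0,1,8,-32,0,0,1,5,-17,0,0,1,0,0,0,0,1,0,0,0,0]

```text
time_s: 31.7
ee_pos: [567.8, -215.5, 143.5]
tcp_rot: [180.0, -0.0, 178.3]
ft_force: [0.6, 0.1, -1.7]
opening: 23.8
```

```bash
python3 - <<'E'
from h import *
plan(568.5,-216,67.5,-1.7)
E
```

```text
t 31.7 pos [ 567.8 -215.5  143.5] rot [180.   -0.  178.3] F [ 0.6  0.1 -1.7] open 23.8
turn -0.0  dx -0.8 dy -0.4 dz 76.0
```

Emit:
servo_tool:
  moves: [1,-0.5,-0.4,15,0,1,0,0,20,0,1,0,0,18,0,1,0,0,12,0,1,0,0,7,0,1,0,0,3,0,1,0,0,1,0,1,0,0,1,0,1,0,0,0,0,1,0,0,0,0]

```text
time_s: 32.7
ee_pos: [568.8, -216.0, 67.3]
tcp_rot: [-180.0, 0.1, 178.3]
ft_force: [-0.4, 0.5, -1.1]
opening: 23.5
```

Emit:
servo_tool:
  moves: [1,0,0,1,0,1,0,0,0.7,0,1,0,0,0,0,1,0,0,0,0]

```text
time_s: 33.1
ee_pos: [568.5, -216.0, 65.1]
tcp_rot: [-180.0, -0.0, 178.3]
ft_force: [-0.3, -0.4, -1.3]
opening: 23.8
```

Emit:
servo_tool:
  moves: [1,0,0,0.8,0,1,0,0,0.5,0,1,0,0,0,0,1,0,0,0,0]

```text
time_s: 33.5
ee_pos: [568.7, -216.0, 64.7]
tcp_rot: [-180.0, 0.0, 178.3]
ft_force: [-3.1, 0.6, 6.0]
opening: 23.8
```

Contact is made, so I'll release and retreat clear of the views.

Emit:
servo_tool:
  moves: [0.5,0,0,0,0,0.2,0,0,0,0,0.2,0,0,0,0,0.2,0,0,0,0,0.2,0,0,-6,0,0.2,0,0,-20,0,0.2,0,0,-35,0,-1,0,0,-35,0,-1,0,20,-30,0,-1,5,45,0,0,-1,8,45,0,0,-1,8,45,0,0,-1,8,45,0,0,-1,8,40,0,0,-1,0,0,0,0,-1,0,0,0,0]

```text
time_s: 35.1
ee_pos: [538.9, 26.0, 190.2]
tcp_rot: [180.0, 0.0, 178.4]
ft_force: [0.9, 0.4, 0.5]
opening: 86.2
```

```bash
python3 - <<'E'
from h import *
t=shot('top','h9')['image'][:,:,::-1]; s=shot('side','h9s')['image'][:,:,::-1]
f=lambda im,x,y,w,h:cv2.resize(im[y:y+h,x:x+w],(400,300),interpolation=cv2.INTER_CUBIC)
cv2.imwrite('pics/h9m.png',np.vstack([np.hstack([cv2.resize(t,(400,250))[:, :],f(t,385,160,120,90)[:250]]),np.hstack([cv2.resize(s,(400,250)),f(s,311,110,120,90)[:250]])]))
print(env.get_state()['ee_pos'],env.get_state()['time_s'])
E
```

```text
[538.99373405  24.46437877 189.9131504 ] 35.2
```

View pics/h9m.png

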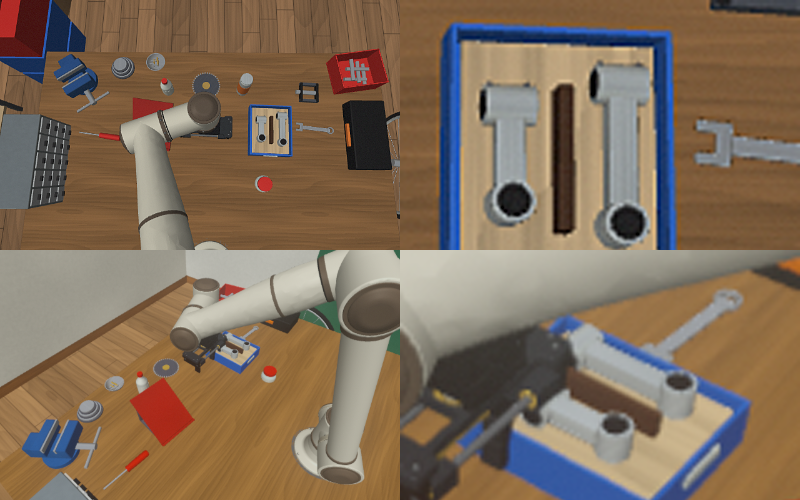

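```bash
python3 - <<'E'
from h import *
b=lambda px:(np.array(px)-[400,0])/3.3333+[385,160]
print('steerers short,long',pix2plane('h9',b([(513,200),(627,222)]),78).round(1),'hb far',pix2plane('h9',b([(508,87),(620,67)]),64).round(1))
env.hand_in()
E
```

```text
steerers short,long [[ 529.9 -215.5   78. ]
 [ 513.2 -304.8   78. ]] hb far [[ 624.7 -217.5   64. ]
 [ 642.2 -309.4   64. ]]
the job is handed in; nothing more can be done
```

The job is handed in at about 35 s of the 72 s allowed. The board lies flat in the tray on the first layer, and both loose stems lie on it along the rib.

- **Divider:** I gripped the rib on the slope, flattened the board on a clear patch of bench, re-gripped it level and set it down in the tray. It was released before either stem was picked up. After release the camera put its centre about 1 mm from my estimate of the tray's centre, with gaps all round.
- **Stems:** The long stem went down over the long one and the short over the short, each released only after the wrist force showed contact. In the last picture the steerer clamps of the loose stems are within about 2 mm of where the camera had placed the first-layer ones. Both look straight to within about 2° of the tray.
- **Bystanders:** The jar, chainring, spanner, screwdriver, can and bottle showed no visible change; I judged that by eye and did not measure it. The gripper was open and clear of everything at hand-in.

**Problems on the way:**
- **First grip:** the fingertips pressed on the board with about 12 N, so I raised the tool 3 mm before closing.
- **Re-grip:** closing the fingers shifted the board a few mm on the bench.
- **Camera disagreement:** the two cameras disagreed on the tray's position by about 3 mm, which is within the fit.

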